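# Lower the ratcheted hold-down arm over the culture bottle

## Task

Secure the culture bottle in its station: press the red pawl tab all the way down so that the pawl comes free of the teeth, then push the raised hold-down arm by its blue pad fully down onto its stop. Do not force the arm past the engaged pawl; leave the pawl released, lift nothing, and leave the culture bottle and the other vessels standing where they are.

Things in the scene. Friction and masses are not known exactly. Their poses are not given: they have to be found in the camera images.
- station: Hold-down station bolted to the bench: white base plate 120 x 260 x 12 mm with a grey round well (80 mm across, rim 34 mm above the bench) holding the culture bottle, and two aluminium cheeks carrying the hinge (the cheek on the -x side is 85 mm long and rises to 197 mm, the other to 167 mm). Origin: centre of the plate's underside, on the bench. Its z is up; its y runs along the plate from the hinge end (-y) to the well end (+y); its x is parallel to both pivots.
- holder_hinge (a point): Hinge axis of the hold-down arm, at x 0, y -60, z 155 mm in the station's frame; the axis runs along the station's x. A toothed steel disc of the arm (44 mm radius over its 4 square teeth) turns about it.
- hold_arm (a joint): Angle of the hold-down arm, rad: 0 = level, down on its hard stop (rubber foot 4 mm over the bottle's cap), growing as it rises; starts at 0.73 to 0.81, its end then up to 310 mm above the bench. The engaged pawl locks it both ways with some 0.1 rad of play, more if pushed hard. Stiff hinge: the arm stays where it is left and does not fall; once free, 2 to 5 N down on the pad moves it.
- push_pad (a point): Centre of the upper face of the blue push pad (50 mm along the hinge axis x 44 mm along the arm) at the arm's end; moves with the arm. With the arm level it is 168 mm from the hinge towards the station's +y and 15 mm above the hinge axis. The pad face lies along the arm, so it slopes as the arm does. The aluminium arm bar is 24 mm wide and 14 mm thick, ends 190 mm from the hinge.
- pawl (a joint): Angle of the red pawl, rad: 0 = nose fully in the teeth, 0.3 = stop, fully released; the nose clears the teeth from about 0.17. A stiff pivot without a spring (about 3 N on the tab): it stays where it is left.
- pawl_tab (a point): Centre of the upper face of the red pawl's thumb tab, a plate 36 mm (along the station's x) x 34 mm x 8 mm thick; moves with the pawl. Engaged, it is level at x 0, y -155, z 213 mm in the station's frame. The pawl pivots about an axis along the station's x at y -110, z 187 mm, so pressing the tab straight down about 14 mm lifts the nose out of the teeth to the stop.
- culture_bottle: Glass culture bottle with red cap, 66 mm across, 120 mm tall, standing loose in the well 50 mm to the +y side of the station's origin, base 12 mm above the bench. Origin: centre of its underside.
- reagent_bottle: Loose white bottle with blue cap, 48 mm across, 95 mm tall, standing beside the station. Origin: centre of its underside.
- beaker: Loose clear plastic beaker, 68 mm across, 85 mm tall, standing beside the station. Origin: centre of its underside.
- sample_jar: Loose amber jar with yellow cap, 52 mm across, 60 mm tall, standing beside the station. Origin: centre of its underside.
Things that resemble listed ones, but are neither listed nor needed, are in the scene too. There is more than one size of the sample_jar; the one meant has the size given above.

How it is judged (in metres and radians):
On the way, in this order (a step that is already met when the one before it is completed fails the run):
1. the pawl is pressed free of the teeth while the arm is still raised (value of joint pawl above 0.22 rad and value of joint hold_arm above 0.6 rad), for 0.2 s.
2. the arm is pushed down onto its stop (value of joint hold_arm below 0.06 rad), for 0.2 s.
At the end, for the whole second after the job is handed in: The arm is down within 0.06 rad of its stop and at rest, the pawl is still released (above 0.2 rad), the culture bottle stands in its well (moved under 20 mm, tilted under 0.15 rad) and the other vessels stand where they were (moved under 30 mm, tilted under 0.2 rad), all at rest (value of joint hold_arm below 0.06 rad and velocity of joint hold_arm between -0.05 and 0.05 rad/s and value of joint pawl above 0.2 rad and angle between culture_bottle's own z axis and vertical below 0.15 rad and distance of culture_bottle from where it was at the start of the episode below 0.02 m and distance of each of reagent_bottle, beaker, sample_jar from where it was at the start of the episode below 0.03 m and angle between each of reagent_bottle, beaker, sample_jar's own z axis and vertical below 0.2 rad and linear speed of each of culture_bottle, reagent_bottle, beaker, sample_jar below 0.03 m/s); the robot touches nothing.
It fails at once if the arm was forced down past the engaged pawl (value of joint hold_arm below 0.6 rad and value of joint pawl below 0.15 rad).
It fails at once if the arm was lifted (value of joint hold_arm above 1 rad).
It fails at once if the culture bottle was lifted, tipped or pushed about (distance of culture_bottle from where it was at the start of the episode above 0.02 m or angle between culture_bottle's own z axis and vertical above 0.25 rad).
It fails at once if a vessel beside the station was lifted, knocked over or pushed away (distance of any of reagent_bottle, beaker, sample_jar from where it was at the start of the episode above 0.03 m or angle between any of reagent_bottle, beaker, sample_jar's own z axis and vertical above 0.35 rad).
It also fails if it takes over 45 s, if anything falls off the work surface, if the arm or the gripper's body presses on something with over 40 N, if the wrist force passes 120 N, or if a joint passes its speed limit or range.

## Robot

A 6-joint arm with a two-finger parallel gripper is mounted at the origin on the work surface. World frame = base frame: x ahead of the robot, y to its left, z up, the work surface at z = 0. Lengths are in m, angles in degrees, forces in N, time in s.
With the tool pointing down it reaches from about 0.325 to 0.9 m from the base axis. Payload 3.5 kg.
Tool frame: the origin (TCP) lies midway between the tips of the shut fingers; the grasp point (between the pads) lies 19 mm behind it; z points along the fingers, y is the direction in which the jaws open and shut (so a half turn about z gives the same grasp; the last joint's range is limited). The gripper opens to 85 mm and grips with 20 to 120 N. Pads are 22 mm wide; open, the fingers measure 114 mm over their backs; the gripper's body (76 mm by 85 mm) begins 54 mm behind the grasp point. The pads swing forward as they close: fully open they stand 13 mm farther back than shut.
Start: joints at [71.081, 15.837, -1.513, 72.651, 0, 84.076], TCP at [0.141, 0.609, 0.2] pointing down, gripper open.
Joint ranges: [-178.77, 178.77], [-48.84, 107.48], [-61.69, 71.31], [-111.58, 123.2], [-90, 87.43], [-180, 180]. Speed limits (degrees/s): [147.25, 147.25, 180, 180, 180, 180].

## Interface

Orientations are given as a 3x3 rotation matrix whose columns are the frame's x, y, z axes.
In Python, from workcell import read_state, camera, sign_off gives the robot as it stands.
- The arm moves only by the tool send_rows, never from a script. Its argument "series" is a list that holds one entry, the list of rows, each a list of 7 numbers: the shift along the tool's x, y, z in mm, then the turn, a rotation vector about the tool's x, y, z in rad, then the opening in per cent of the stroke, from 0 (shut) to 100 (fully open). In form: [[[tx, ty, tz, rx, ry, rz, jaw], ...]]. A call has 1 to 12 rows; each row shifts and turns the commanded pose from where the row before left it, along the tool's axes as they then stand; what a row does not reach is not made up. A row lasts 1/8 s, in which the tool goes at most 62.5 mm and 10.7 degrees, less where a joint would pass 70% of its speed; a pose out of reach is approached as far as the arm can. A call with a gripper value outside its range is refused whole. The fingers move at their own pace and stop on an object; the grip force is fixed at half the most. Time passes only in rows, so rows that do not move let the fingers close. It gives the time, the measured TCP pose, the force and the opening at its end, in the units of the state.
- read_state(): the state, without advancing time (a new reading comes with each control period).
- camera(name): name is "scene" or "top"; returns a dict with "image" (420x560x3 uint8, blue, green, red), "fx", "fy", "cx", "cy" (pixels), "extrinsics" (4x4, takes a point from world to camera coordinates). Camera axes: x right, y up, looking along -z (the intrinsics and any distortion apply to the point x, -y, -z); pixel columns grow to the right and rows downward; lengths in m; the calibration is good to about 2 mm. A picture is of the moment at which its call begins. There is no depth.
- sign_off(): hands the job in, once; it reports no verdict.
The state is a dict: "time": time; "joint_pos": joint angles; "qd": joint speeds; "joint_efforts": joint torques, N m; "eef_pos": TCP position; "tool_rot": TCP orientation; "wrist_force": force on the tool from outside, world axes, zero at the start; "torque": the same for the moment, N m; "gripper_width": opening from 0.0 (shut) to 1.0 (fully open).
Only numpy, scipy, OpenCV 4.12 (cv2) and the standard library are available. Lean on these libraries where they do the work, as an engineer would, in place of code of your own. Each camera call takes 0.05 s, during which the arm holds its last target. There are 200 camera calls.

## Working session

There is one attempt and no reset: what is moved stays moved. The work goes in short steps, Python scripts to look and compute and a tool call to move; the robot and the scene stay as the last step left them, time stands still between calls to the robot, and variables do not carry over. Pictures are saved under pics/ and viewed, about 8 in all and at most 12, crops included, and the job is handed in when it is done.

Besides the shell and the picture viewer there is one more tool, called after "Call:" as name(argument=value, ...) on one line, values as JSON. send_rows: Moves the arm, as the interface text tells. Its arguments: {"type":"object","properties":{"series":{"type":"array","items":{"type":"array","items":{"type":"array","items":{"type":"number"}}}}},"required":["series"]}

```bash
mkdir -p pics
python3 - <<'E'
from workcell import read_state, camera
import cv2,json,numpy as np
s=read_state();print(s)
for n in("scene","top"):
    c=camera(n);cv2.imwrite(f"pics/{n}0.png",c["image"]);print(n,c["fx"],c["fy"],c["cx"],c["cy"],[k for k in c]);print(np.round(c["extrinsics"],4).tolist())
E
```

```text
{'time': 0.0, 'joint_pos': array([ 7.10812405e+01,  1.58796746e+01, -1.59970048e+00,  7.26496536e+01,
        1.38805809e-03,  8.40769395e+01]), 'qd': array([ 0.09863125,  0.09833494, -0.02677966, -0.02948878, -0.05833392,
       -0.00812255]), 'joint_efforts': array([-1.66427883e-03, -4.45506191e+01,  2.95203173e+01,  1.60646753e-02,
       -5.19276398e-05,  1.81902664e-06]), 'eef_pos': array([0.14025744, 0.60817988, 0.19892914]), 'tool_rot': array([[-9.74386846e-01,  2.24877095e-01, -7.53068500e-04],
       [ 2.24878209e-01,  9.74384568e-01, -2.12246558e-03],
       [ 2.56484432e-04, -2.23745124e-03, -9.99997464e-01]]), 'wrist_force': array([ 0.19472099,  0.18696084, -0.53394043]), 'torque': array([-0.03307752, -0.01278985,  0.02605115]), 'gripper_width': 1.004147080284322}
scene 394.87694637874955 394.87694637874955 283.7435611953192 213.4278578846675 ['image', 'fx', 'fy', 'cx', 'cy', 'extrinsics']
[[-0.8545, 0.5195, 0.0011, 0.4657], [-0.4337, -0.7145, 0.549, 0.1882], [0.286, 0.4687, 0.8358, -1.0008], [0.0, 0.0, 0.0, 1.0]]
top 501.4819006061772 501.4819006061772 282.15091891307793 215.5533461210374 ['image', 'fx', 'fy', 'cx', 'cy', 'extrinsics']
[[0.004, -1.0, -0.0052, 0.0235], [0.9886, 0.0032, 0.1505, -0.5959], [-0.1505, -0.0057, 0.9886, -0.9123], [0.0, 0.0, 0.0, 1.0]]
```

View pics/scene0.png

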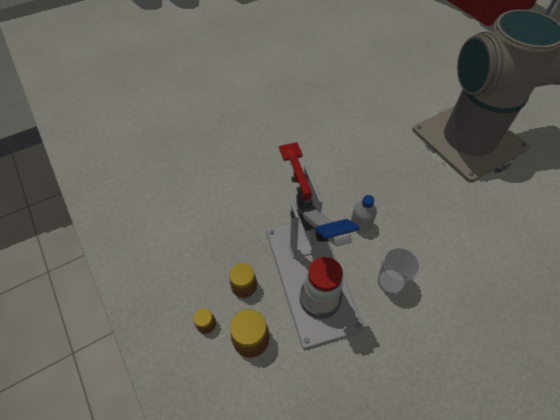

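View pics/top0.png

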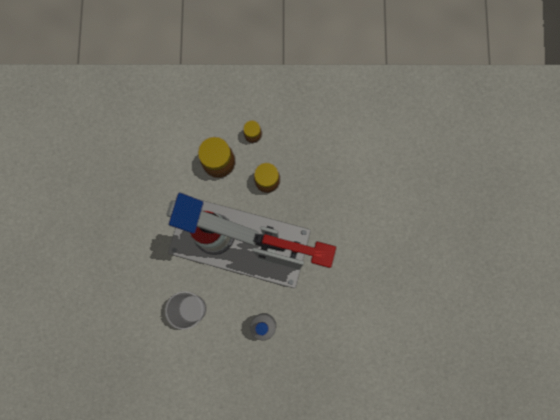

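The scene picture shows the red tab at about (290,151), the blue pad at (337,229), the red cap at (325,272), and plate corners at (304,346), (360,326) and (267,230). The top picture shows the tab at (323,254), the pad at (186,213), and plate corners at (310,229) and (299,287). I'll fit the station pose and arm angle to these points.

```bash
cat > h.py <<'E'
import numpy as np,cv2
from workcell import camera,read_state
from scipy.optimize import least_squares
def proj(c,P):
    E=np.array(c["extrinsics"]);p=np.atleast_2d(P)@E[:3,:3].T+E[:3,3]
    return np.c_[c["cx"]+c["fx"]*p[:,0]/-p[:,2],c["cy"]+c["fy"]*p[:,1]/p[:,2]]
def W(st,p):
    x,y,a=st[:3];c,s=np.cos(a),np.sin(a);p=np.atleast_2d(p)
    return np.c_[x+c*p[:,0]-s*p[:,1],y+s*p[:,0]+c*p[:,1],p[:,2]]
def arm(th,r,h,x=0):  # point on hold arm in station frame
    return np.array([x,-.06+r*np.cos(th)-h*np.sin(th),.155+r*np.sin(th)+h*np.cos(th)])
def tab(q,x=0,dy=0):
    u,v=-.045+dy,.026;return np.array([x,-.11+u*np.cos(q)-v*np.sin(q),.187+u*np.sin(q)+v*np.cos(q)])
E
python3 - <<'E'
from h import *
C={n:camera(n) for n in("scene","top")}
obs=[("scene","tab",(290,151)),("scene","pad",(337,229)),("scene",(0,.05,.132),(325,272)),("scene",(.06,.13,.012),(304,346)),("scene",(-.06,.13,.012),(360,326)),("scene",(.06,-.13,.012),(267,230)),
("top","tab",(323,254)),("top","pad",(186,213)),("top",(.06,-.13,.012),(310,229)),("top",(-.06,-.13,.012),(299,287))]
def P(s,k): return W(s,tab(0) if k=="tab" else arm(s[3],.168,.015) if k=="pad" else np.array(k))
f=lambda s:np.concatenate([(proj(C[n],P(s,k))-np.array(o)).ravel() for n,k,o in obs])
r=least_squares(f,[.55,.1,0.2,.77],loss="soft_l1");s=r.x
print(s,np.degrees(s[2]));print(np.round(f(s).reshape(-1,2),1))
np.save("st.npy",s)
print("tab",W(s,tab(0)),"pad",W(s,arm(s[3],.168,.015)),"pad0",W(s,arm(0,.168,.015)))
pp=[]
for n in C:
    im=cv2.resize(C[n]["image"],None,fx=3,fy=3,interpolation=cv2.INTER_CUBIC)
    quads=[[tab(0,a,b) for a,b in((.018,-.017),(.018,.017),(-.018,.017),(-.018,-.017))],
     [arm(s[3],.168+b,.015,a) for a,b in((.025,-.022),(.025,.022),(-.025,.022),(-.025,-.022))],
     [(a,b,.012) for a,b in((.06,-.13),(.06,.13),(-.06,.13),(-.06,-.13))]]
    for q in quads: cv2.polylines(im,[np.round(proj(C[n],W(s,np.array(q)))*3+1).astype(np.int32)],True,(0,255,0),1)
    x,y=(740,380) if n=="scene" else (480,540)
    pp.append(im[y:y+520 if 1 else 0,x-50:x+ (350 if n=="scene" else 450)] if n=="scene" else im[y-20:y+380,x:x+560])
h=600
o=np.zeros((600,800,3),np.uint8)
a=cv2.resize(pp[0],None,fx=.8,fy=.8);o[:a.shape[0],:a.shape[1]]=a;b=cv2.resize(pp[1],(480,343));o[:343,320:]=b
cv2.imwrite("pics/fit.png",o)
E
```

```text
[ 0.54868283  0.11047678 -0.24967195  0.72668635] -14.305149219406971
[[-1.  -1.3]
 [-0.6 -0.2]
 [ 0.3 -0.6]
 [-0.7  2.4]
 [ 5.4  2.8]
 [-2.6 -1.2]
 [ 0.5 -0.2]
 [-0.9  0.9]
 [ 0.6 -0.2]
 [-3.4  1.4]]
tab [[ 0.51038449 -0.03971721  0.213     ]] pad [[0.56241931 0.16434692 0.27782935]] pad0 [[0.57536813 0.21512808 0.17      ]]
```

View pics/fit.png

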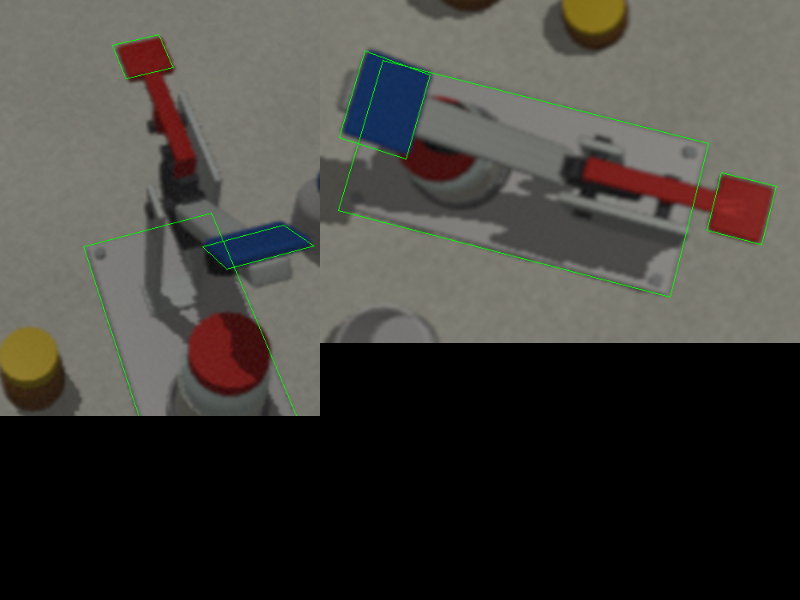

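```bash
cat >> h.py <<'E'
def delta(target,p=None,R=None):
    s=read_state();R=s["tool_rot"] if R is None else R;p=s["eef_pos"] if p is None else p
    return R.T@(np.array(target)-p)*1000
E
python3 - <<'E'
from h import *
s=np.load("st.npy");t=W(s,[0,-.160,.213])[0];print(t)
r=read_state();a=r["tool_rot"];print("tool y yaw err deg",np.degrees(np.arctan2(-a[0,1],a[1,1])-s[2]))
print(delta([t[0],t[1],.36],p=np.array([.141,.609,.2])))
E
```

```text
[ 0.50914906 -0.04456218  0.213     ]
tool y yaw err deg 1.3120082790563359
[-505.64100666 -554.28014075 -159.30458492]
```

Call:
send_rows(series=[[[0,0,-40,0,0,0,0],[0,0,-40,0,0,0,0],[0,0,-40,0,0,0,0],[0,0,-40,0,0,0,0],[-34,-37,0,0,0,0,0],[-34,-37,0,0,0,0,0],[-34,-37,0,0,0,0,0],[-34,-37,0,0,0,0,0],[-34,-37,0,0,0,0,0],[-34,-37,0,0,0,0,0],[-34,-37,0,0,0,0,0],[-34,-37,0,0,0,0,0]]])

```text
time: 1.7
eef_pos: [0.3394, 0.2579, 0.3601]
tool_rot: [[-0.974, 0.225, 0.0], [0.225, 0.974, 0.0], [-0.0, 0.0, -1.0]]
wrist_force: [0.2, 0.8, 0.4]
gripper_width: -0.001
```

Call:
send_rows(series=[[[-34,-37,0,0,0,0,0],[-34,-37,0,0,0,0,0],[-34,-37,0,0,0,0,0],[-34,-37,0,0,0,0,0],[-34,-37,0,0,0,0,0],[-34,-37,0,0,0,0,0],[0,0,0,0,0,0.023,0],[0,0,0,0,0,0,0],[0,0,0,0,0,0,0],[0,0,0,0,0,0,0]]])

```text
time: 2.95
eef_pos: [0.4875, -0.0018, 0.3604]
tool_rot: [[-0.969, 0.245, 0.0], [0.245, 0.969, 0.0], [-0.0, 0.0, -1.0]]
wrist_force: [0.1, 0.0, 0.0]
gripper_width: -0.0
```

Run:
```python
from h import *
s=np.load("st.npy");t=W(s,[0,-.160,.213])[0]
r=read_state();a=r["tool_rot"];print(r["eef_pos"],r["wrist_force"],"yaw err",np.degrees(np.arctan2(-a[0,1],a[1,1])-s[2]));print(delta([t[0],t[1],.225]))
```

```text
[ 0.48745364 -0.00177523  0.36040041] [0.06134037 0.02935338 0.02259936] yaw err 0.09675609834812324
[-31.47555249 -36.17149075 135.40900647]
```

Next I'll line up above the tab and come down to just over it, then check with a picture.

Call:
send_rows(series=[[[-31,-36,0,0,0,0,0],[0,0,45,0,0,0,0],[0,0,45,0,0,0,0],[0,0,42,0,0,0,0],[0,0,0,0,0,0,0],[0,0,0,0,0,0,0]]])

```text
time: 3.7
eef_pos: [0.51, -0.0451, 0.2299]
tool_rot: [[-0.969, 0.246, 0.002], [0.246, 0.969, -0.001], [-0.002, 0.0, -1.0]]
wrist_force: [-0.2, -0.5, 0.4]
gripper_width: 0.002
```

Run:
```python
from h import *
s=np.load("st.npy");t=W(s,[0,-.160,.213])[0]
print(read_state()["eef_pos"],delta([t[0],t[1],.213]))
o=[]
for n,(x,y) in(("scene",(220,90)),("top",(230,170))):
    o.append(cv2.resize(camera(n)["image"][y:y+150,x:x+130],None,fx=3,fy=3,interpolation=cv2.INTER_CUBIC))
cv2.imwrite("pics/tab.png",np.hstack(o))
```

```text
[ 0.50995524 -0.04510776  0.22991443] [ 0.95640193  0.32858028 16.91220813]
```

View pics/tab.png

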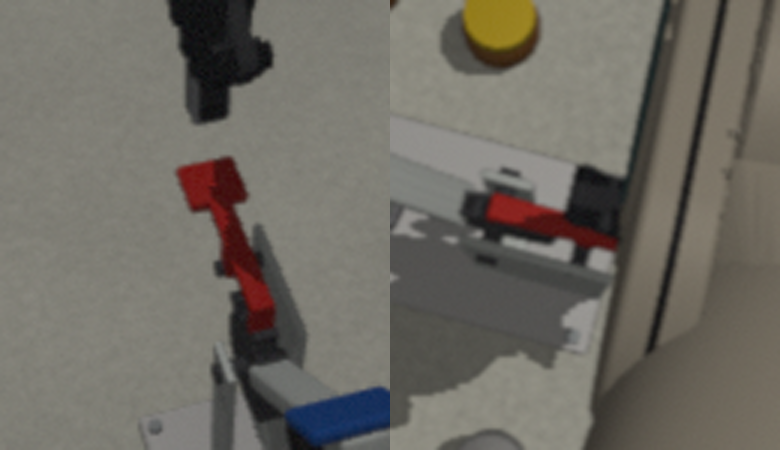

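The tip shows at about (288,130) in the scene, with the tab centre at about (290,151). That gap is larger than I expected, so I'll compare it with the projected TCP.

Run:
```python
from h import *
s=np.load("st.npy");c=camera("scene");p=read_state()["eef_pos"]
print("tcp",proj(c,p),"tab -.160",proj(c,W(s,[0,-.160,.213])),"under tcp",proj(c,p-[0,0,.017]),"tab c",proj(c,W(s,tab(0))))
```

```text
tcp [[287.09592317 140.67871002]] tab -.160 [[288.11447305 147.71763319]] under tcp [[287.01743174 147.44552094]] tab c [[288.96081909 149.73944358]]
```

Call:
send_rows(series=[[[1,0,6,0,0,0,0],[0,0,6,0,0,0,0],[0,0,0,0,0,0,0],[0,0,0,0,0,0,0]]])

```text
time: 4.35
eef_pos: [0.5079, -0.0451, 0.216]
tool_rot: [[-0.969, 0.247, -0.0], [0.247, 0.969, 0.0], [0.0, -0.0, -1.0]]
wrist_force: [0.1, -0.5, 0.1]
gripper_width: -0.001
```

Run:
```python
from h import *
s=np.load("st.npy");c=camera("scene");p=read_state()["eef_pos"];print(p,proj(c,p))
im=c["image"][60:170,240:340];cv2.imwrite("pics/tab2.png",cv2.resize(cv2.convertScaleAbs(im,alpha=2),None,fx=5.4,fy=5.4,interpolation=cv2.INTER_CUBIC))
```

```text
[ 0.50804756 -0.04512827  0.21610405] [[288.496077   146.06018794]]
```

View pics/tab2.png

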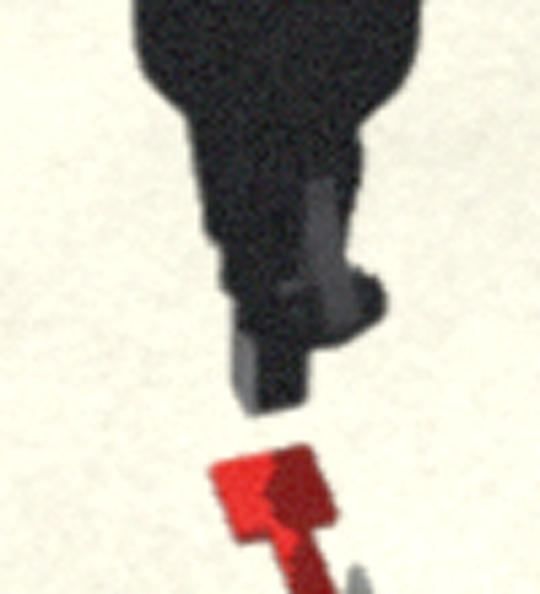

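The tip's bottom edge is at about (290,136), but the reported TCP projects to (288,146). The visible tip is either about 25 mm short or displaced. I'll descend gently and let contact force settle it.

Call:
send_rows(series=[[[0,0,3,0,0,0,0],[0,0,3,0,0,0,0],[0,0,0,0,0,0,0]]])

```text
time: 4.78
eef_pos: [0.5077, -0.045, 0.2097]
tool_rot: [[-0.969, 0.247, -0.001], [0.247, 0.969, 0.0], [0.001, -0.0, -1.0]]
wrist_force: [-0.2, 0.4, -0.8]
gripper_width: -0.001
```

Call:
send_rows(series=[[[0,0,3,0,0,0,0],[0,0,2,0,0,0,0],[0,0,0,0,0,0,0]]])

```text
time: 5.15
eef_pos: [0.5079, -0.045, 0.2049]
tool_rot: [[-0.969, 0.247, -0.0], [0.247, 0.969, 0.0], [0.0, -0.0, -1.0]]
wrist_force: [0.1, -0.6, -0.8]
gripper_width: -0.003
```

Call:
send_rows(series=[[[0,0,4,0,0,0,0],[0,0,4,0,0,0,0],[0,0,0,0,0,0,0]]])

```text
time: 5.52
eef_pos: [0.5076, -0.045, 0.1965]
tool_rot: [[-0.969, 0.247, -0.001], [0.247, 0.969, 0.0], [0.001, -0.0, -1.0]]
wrist_force: [-0.5, 0.1, 0.6]
gripper_width: 0.004
```

Call:
send_rows(series=[[[0,0,3,0,0,0,0],[0,0,3,0,0,0,0],[0,0,0,0,0,0,0]]])

```text
time: 5.9
eef_pos: [0.5078, -0.045, 0.1908]
tool_rot: [[-0.969, 0.247, -0.001], [0.247, 0.969, 0.0], [0.001, -0.0, -1.0]]
wrist_force: [-0.1, 0.0, 0.1]
gripper_width: -0.004
```

Run:
```python
from h import *
o=[]
for n,(y,x) in(("scene",(85,250)),("top",(190,210))):
    c=camera(n);im=c["image"][y:y+110,x:x+72 if n=="scene" else x+72]
    print(n,proj(c,read_state()["eef_pos"]))
    im=c["image"][y:y+110,x:x+(72 if n=="scene" else 125)]
    o.append(cv2.resize(cv2.convertScaleAbs(im,alpha=1.8),None,fx=4,fy=4,interpolation=cv2.INTER_CUBIC))
cv2.imwrite("pics/tab3.png",np.hstack(o))
```

```text
scene [[288.4296111  155.64399046]]
top [[325.8048283  256.34375161]]
```

View pics/tab3.png

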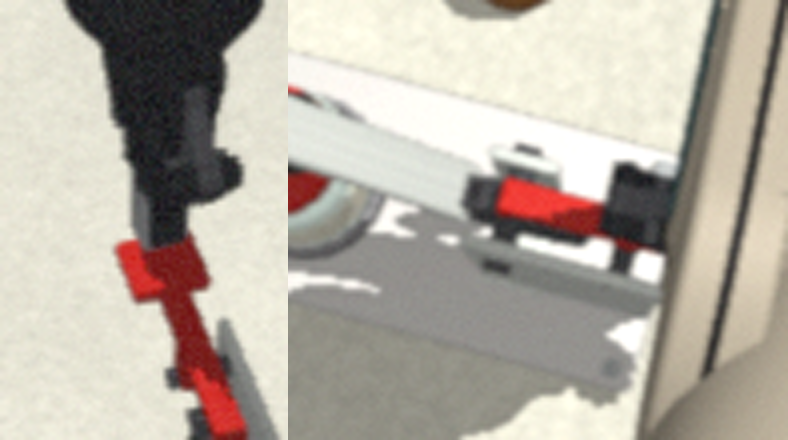

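The tip's lower edge is at about (291,147) and now overlaps the tab's far edge. This fits the fingertips ending some 20 mm short of the reported TCP. I'll keep descending slowly.

Call:
send_rows(series=[[[0,0,2,0,0,0,0],[0,0,2,0,0,0,0],[0,0,0,0,0,0,0]]])

```text
time: 6.38
eef_pos: [0.5078, -0.045, 0.1869]
tool_rot: [[-0.969, 0.247, -0.0], [0.247, 0.969, 0.0], [0.0, -0.0, -1.0]]
wrist_force: [0.0, -0.6, 0.1]
gripper_width: 0.001
```

Call:
send_rows(series=[[[0,0,2,0,0,0,0],[0,0,2,0,0,0,0],[0,0,0,0,0,0,0]]])

```text
time: 6.75
eef_pos: [0.5079, -0.045, 0.1829]
tool_rot: [[-0.969, 0.247, -0.0], [0.247, 0.969, 0.0], [0.0, -0.0, -1.0]]
wrist_force: [-0.3, 0.2, -0.1]
gripper_width: -0.002
```

Call:
send_rows(series=[[[0,0,2,0,0,0,0],[0,0,2,0,0,0,0],[0,0,0,0,0,0,0]]])

```text
time: 7.12
eef_pos: [0.5082, -0.0458, 0.1795]
tool_rot: [[-0.969, 0.248, 0.0], [0.248, 0.969, -0.002], [-0.001, -0.001, -1.0]]
wrist_force: [-1.8, -3.2, 4.2]
gripper_width: 0.003
```

Run:
```python
from h import *
c=camera("scene");im=c["image"][100:200,245:325]
cv2.imwrite("pics/tab4.png",cv2.resize(cv2.convertScaleAbs(im,alpha=2.2),None,fx=6,fy=6,interpolation=cv2.INTER_CUBIC))
r=read_state();print(r["eef_pos"],r["wrist_force"],r["torque"],proj(c,r["eef_pos"]))
```

```text
[ 0.50831987 -0.04566569  0.17953442] [-1.19880527 -3.70520219  4.13436115] [-0.67550629  0.33963896  0.04356558] [[287.99591716 159.67369208]]
```

View pics/tab4.png

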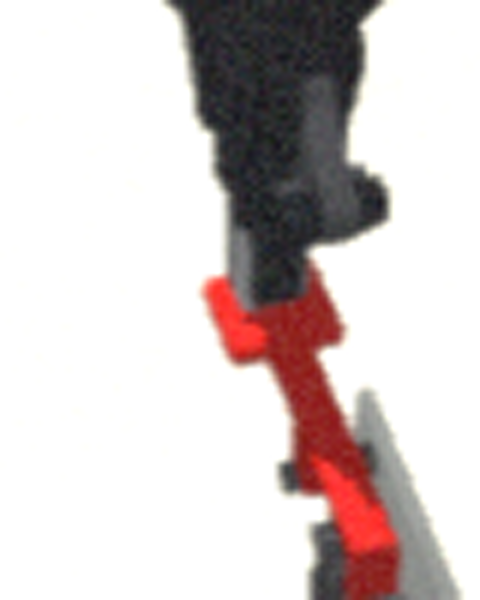

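The tip is on the tab at about (291,151), pressing with about 4 N. So the real fingertips end about 30 mm short of the reported TCP. I'll press on to the stop.

Call:
send_rows(series=[[[0,0,2,0,0,0,0],[0,0,2,0,0,0,0],[0,0,2,0,0,0,0],[0,0,0,0,0,0,0]]])

```text
time: 7.68
eef_pos: [0.5085, -0.0461, 0.1735]
tool_rot: [[-0.969, 0.248, 0.001], [0.248, 0.969, -0.002], [-0.001, -0.002, -1.0]]
wrist_force: [-2.1, -3.7, 5.1]
gripper_width: -0.004
```

Call:
send_rows(series=[[[0,0,2,0,0,0,0],[0,0,2,0,0,0,0],[0,0,0,0,0,0,0]]])

```text
time: 8.05
eef_pos: [0.5084, -0.0463, 0.1694]
tool_rot: [[-0.969, 0.248, 0.001], [0.248, 0.969, -0.003], [-0.001, -0.002, -1.0]]
wrist_force: [-1.1, -5.6, 3.6]
gripper_width: -0.001
```

Call:
send_rows(series=[[[0,0,2,0,0,0,0],[0,0,0,0,0,0,0]]])

```text
time: 8.3
eef_pos: [0.5085, -0.0465, 0.1684]
tool_rot: [[-0.969, 0.248, 0.001], [0.248, 0.969, -0.003], [-0.002, -0.003, -1.0]]
wrist_force: [-3.6, -5.3, 8.7]
gripper_width: -0.004
```

Call:
send_rows(series=[[[0,0,2,0,0,0,0],[0,0,0,0,0,0,0]]])

```text
time: 8.55
eef_pos: [0.5088, -0.0466, 0.1682]
tool_rot: [[-0.969, 0.248, 0.002], [0.248, 0.969, -0.004], [-0.003, -0.003, -1.0]]
wrist_force: [-6.3, -4.8, 16.8]
gripper_width: 0.0
```

Call:
send_rows(series=[[[0,0,1.5,0,0,0,0],[0,0,0,0,0,0,0],[0,0,0,0,0,0,0]]])

```text
time: 8.93
eef_pos: [0.5089, -0.0466, 0.168]
tool_rot: [[-0.969, 0.248, 0.003], [0.248, 0.969, -0.004], [-0.004, -0.003, -1.0]]
wrist_force: [-8.9, -4.1, 24.1]
gripper_width: -0.001
```

It's on the stop: z stays at 168 mm while the force climbs, after 14 mm of travel. I'll lift off and look at the pawl.

Call:
send_rows(series=[[[0,0,-10,0,0,0,0],[0,0,-40,0,0,0,0],[0,0,-50,0,0,0,0],[0,0,-50,0,0,0,0],[-30,-35,-30,0,0,0,0],[-30,-35,0,0,0,0,0],[-30,-35,0,0,0,0,0],[0,0,0,0,0,0,0],[0,0,0,0,0,0,0]]])

```text
time: 10.05
eef_pos: [0.569, -0.1681, 0.3426]
tool_rot: [[-0.969, 0.247, -0.002], [0.247, 0.969, 0.002], [0.002, 0.002, -1.0]]
wrist_force: [0.1, 0.1, 0.4]
gripper_width: 0.004
```

Run:
```python
from h import *
s=np.load("st.npy");o=[];r=read_state();print(r["eef_pos"],r["wrist_force"])
for n,(y,x,w) in(("scene",(130,265,110)),("top",(180,160,190))):
    c=camera(n);im=cv2.resize(c["image"][y:y+130,x:x+w],None,fx=4,fy=4,interpolation=cv2.INTER_CUBIC) if 0 else cv2.resize(cv2.convertScaleAbs(c["image"][y:y+130,x:x+w],alpha=1.8),None,fx=2.66,fy=2.66,interpolation=cv2.INTER_CUBIC)
    for th,col in((.73,(0,255,255)),(.80,(0,255,0))):
        q=np.array([arm(th,.168+b,.015,a) for a,b in((.025,-.022),(.025,.022),(-.025,.022),(-.025,-.022))])
        cv2.polylines(im,[np.round((proj(c,W(s,q))-[x,y]+.5)*2.66).astype(np.int32)],True,col,1)
    q=np.array([tab(.3,a,b) for a,b in((.018,-.017),(.018,.017),(-.018,.017),(-.018,-.017))])
    cv2.polylines(im,[np.round((proj(c,W(s,q))-[x,y]+.5)*2.66).astype(np.int32)],True,(0,255,0),1)
    o.append(im)
cv2.imwrite("pics/pad.png",np.hstack(o))
```

```text
[ 0.56898785 -0.16805908  0.34257025] [0.08675971 0.07312839 0.42320077]
```

View pics/pad.png

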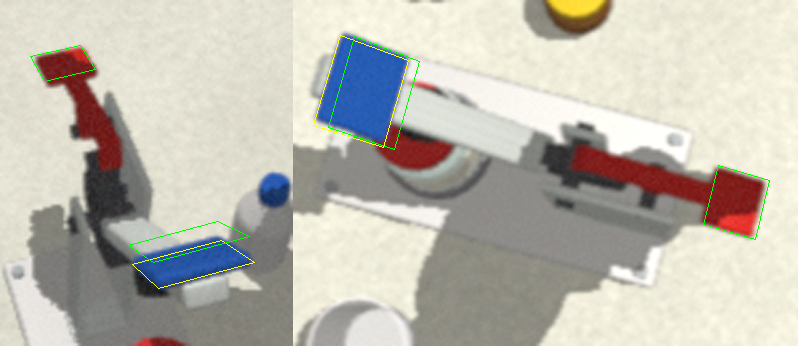

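The pawl sits on the released outline (q≈0.3), and the pad matches θ≈0.73. Next I'll plan the approach square to the pad, with the tip 30 mm short of the TCP.

Run:
```python
from h import *
s=np.load("st.npy");th=.735;L=.030
n=W(s,arm(th,.168,1.015))[0]-W(s,arm(th,.168,.015))[0];pad=W(s,arm(th,.168,.015))[0]
for g in(.08,.02):
    P=pad+n*(g-L);print(g,P,delta(P))
```

```text
0.08 [0.55388138 0.13086383 0.31587764] [ 87.98320938 285.62021993  27.89421068]
0.02 [0.56382294 0.1698515  0.2713678 ] [ 87.90750794 325.80358912  72.45081636]
```

Call:
send_rows(series=[[[0,0,-40,0,0,0,0],[0,0,-40,0,0,0,0],[15,48,0,0,0,0,0],[15,48,0,0,0,0,0],[15,48,0,0,0,0,0],[15,48,0,0,0,0,0],[14,47,0,0,0,0,0],[14,47,0,0,0,0,0],[0,0,0,0,0,0,0],[0,0,0,0,0,0,0]]])

```text
time: 11.4
eef_pos: [0.554, 0.1303, 0.4239]
tool_rot: [[-0.969, 0.246, 0.0], [0.246, 0.969, -0.0], [-0.0, -0.0, -1.0]]
wrist_force: [0.1, -1.2, 0.3]
gripper_width: -0.003
```

Call:
send_rows(series=[[[0,0,0,-0.105,0,0,0],[0,0,0,-0.105,0,0,0],[0,0,0,-0.105,0,0,0],[0,0,0,-0.105,0,0,0],[0,0,0,-0.105,0,0,0],[0,0,0,-0.105,0,0,0],[0,0,0,-0.105,0,0,0],[0,0,0,0,0,0,0],[0,0,0,0,0,0,0],[0,0,0,0,0,0,0]]])

```text
time: 12.65
eef_pos: [0.555, 0.1301, 0.4247]
tool_rot: [[-0.969, 0.182, 0.167], [0.247, 0.72, 0.649], [-0.002, 0.67, -0.742]]
wrist_force: [0.2, -0.4, 0.4]
gripper_width: -0.002
```

```bash
cat > pl.py <<'E'
from h import *
s=np.load("st.npy");th=.735;L=.030
n=W(s,arm(th,.168,1.015))[0]-W(s,arm(th,.168,.015))[0];pad=W(s,arm(th,.168,.015))[0]
r=read_state();R=r["tool_rot"];X=W(s,[1,0,0])[0]-W(s,[0,0,0])[0]
Rt=np.c_[-X,np.cross(X,n)*-1,-n]
from scipy.spatial.transform import Rotation as Q
print("turn left",Q.from_matrix(R.T@Rt).as_rotvec().round(3),r["eef_pos"],r["wrist_force"],r["joint_pos"].round(1))
for g in(.06,.02,.0): print(g,delta(pad+n*(g-L)).round(1))
E
python3 pl.py
```

```text
turn left [-0.001  0.001  0.002] [0.55502025 0.13005945 0.42466071] [ 0.15405059 -0.3502657   0.39014597] [-16.3   1.7  -1.3  88.7  42.   -2.7]
0.06 [  1.6 -72.5 101.1]
0.02 [  1.6 -72.5 141.1]
0.0 [  1.6 -72.5 161.1]
```

Call:
send_rows(series=[[[1,-36,0,0,0,0,0],[1,-36,0,0,0,0,0],[0,0,40,0,0,0,0],[0,0,40,0,0,0,0],[0,0,40,0,0,0,0],[0,0,20,0,0,0,0],[0,0,0,0,0,0,0],[0,0,0,0,0,0,0]]])

```text
time: 13.65
eef_pos: [0.5634, 0.1695, 0.2727]
tool_rot: [[-0.969, 0.182, 0.167], [0.247, 0.719, 0.649], [-0.002, 0.671, -0.742]]
wrist_force: [-0.0, 0.1, -0.3]
gripper_width: -0.001
```

```bash
python3 pl.py
python3 - <<'E'
from h import *
o=[];r=read_state()
for n,(y,x,w) in(("scene",(130,265,130)),("top",(150,140,170))):
    c=camera(n);o.append(cv2.resize(cv2.convertScaleAbs(c["image"][y:y+150,x:x+w],alpha=1.8),None,fx=2.66,fy=2.66,interpolation=cv2.INTER_CUBIC))
    print(n,proj(c,r["eef_pos"]-.03*r["tool_rot"][:,2]))
cv2.imwrite("pics/pre.png",np.hstack(o))
E
```

```text
turn left [-0.     0.001  0.002] [0.56341771 0.16953941 0.27270031] [-0.03663129  0.13378217 -0.31851404] [-11.7   4.2 -16.8  66.5  42.    3.4]
0.06 [ -0.4  -0.6 -38.7]
0.02 [-0.3 -0.6  1.3]
0.0 [-0.3 -0.6 21.3]
scene [[334.07871834 212.86690961]]
top [[192.71274276 214.84240488]]
```

View pics/pre.png

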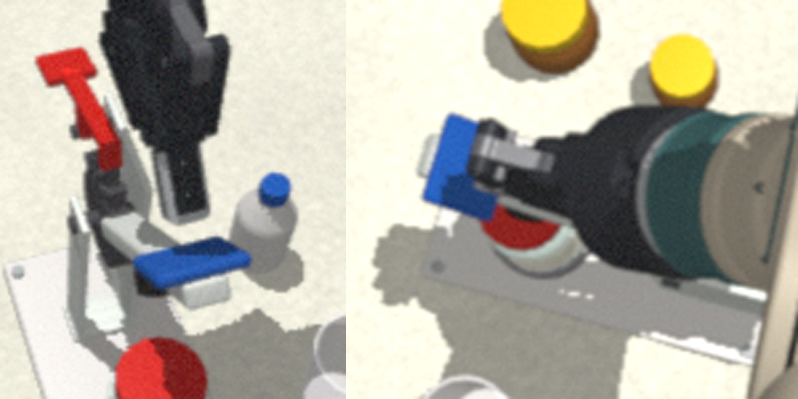

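The tip is at about (336,211) in the scene, where the 30 mm-short tip was predicted (334,213). It is square above the pad and the pawl is still down, so I'll go in to contact.

Call:
send_rows(series=[[[0,0,8,0,0,0,0],[0,0,6,0,0,0,0],[0,0,4,0,0,0,0],[0,0,0,0,0,0,0]]])

```text
time: 14.25
eef_pos: [0.5656, 0.1814, 0.2578]
tool_rot: [[-0.969, 0.184, 0.165], [0.247, 0.719, 0.65], [0.001, 0.671, -0.742]]
wrist_force: [-0.5, 0.6, 0.1]
gripper_width: -0.001
```

Call:
send_rows(series=[[[0,0,2,0,0,0,0],[0,0,2,0,0,0,0],[0,0,0,0,0,0,0]]])

```text
time: 14.62
eef_pos: [0.5665, 0.184, 0.2553]
tool_rot: [[-0.969, 0.183, 0.166], [0.247, 0.719, 0.65], [-0.0, 0.671, -0.742]]
wrist_force: [-0.1, 0.2, 0.6]
gripper_width: -0.001
```

Call:
send_rows(series=[[[0,0,2,0,0,0,0],[0,0,2,0,0,0,0],[0,0,0,0,0,0,0]]])

```text
time: 15.0
eef_pos: [0.5673, 0.1865, 0.2522]
tool_rot: [[-0.969, 0.183, 0.166], [0.247, 0.719, 0.65], [-0.001, 0.671, -0.742]]
wrist_force: [-0.8, 0.2, 1.8]
gripper_width: 0.003
```

Call:
send_rows(series=[[[0,0,2,0,0,0,0],[0,0,2,0,0,0,0],[0,0,0,0,0,0,0]]])

```text
time: 15.38
eef_pos: [0.5679, 0.189, 0.2491]
tool_rot: [[-0.969, 0.183, 0.166], [0.247, 0.719, 0.65], [-0.0, 0.671, -0.742]]
wrist_force: [-0.3, 0.1, 1.8]
gripper_width: 0.0
```

In contact at about 2 N and moving. Now I'll follow the arc about the hinge.

Call:
send_rows(series=[[[0,-1,8.4,0.05,0,0,0],[0,-1,8.4,0.05,0,0,0],[0,-1,8.4,0.05,0,0,0],[0,-1,8.4,0.05,0,0,0],[0,0,0,0,0,0,0]]])

```text
time: 16.0
eef_pos: [0.5716, 0.2065, 0.2196]
tool_rot: [[-0.969, 0.212, 0.125], [0.246, 0.834, 0.494], [0.001, 0.509, -0.86]]
wrist_force: [-0.2, 0.5, -0.3]
gripper_width: 0.001
```

```bash
cat > ang.py <<'E'
from h import *
s=np.load("st.npy");r=read_state();t=r["eef_pos"]-.03*r["tool_rot"][:,2]
c,n=np.cos(s[2]),np.sin(s[2]);d=t[:2]-s[:2];x=c*d[0]+n*d[1];y=-n*d[0]+c*d[1]+.06;z=t[2]-.155
rr=np.hypot(y,z);a=np.arctan2(z,y)-np.arcsin(.015/rr)
print("tip x",x,"y,z",y,z,"arm angle est",a,"radius",rr,"tool tilt",np.arcsin(r["tool_rot"][2,1]),r["wrist_force"].round(1))
E
python3 ang.py
```

```text
tip x -0.0014338588879114801 y,z 0.14338790933918621 0.09042799915299768 arm angle est 0.474053419952942 radius 0.16952084112426186 tool tilt 0.5345540370099906 [-0.2  0.5 -0.3]
```

Call:
send_rows(series=[[[0,-1,8.4,0.05,0,0,0],[0,-1,8.4,0.05,0,0,0],[0,-1,8.4,0.05,0,0,0],[0,-1,8.4,0.05,0,0,0]]])

```text
time: 16.5
eef_pos: [0.5746, 0.2156, 0.1879]
tool_rot: [[-0.969, 0.235, 0.081], [0.248, 0.916, 0.316], [0.0, 0.326, -0.945]]
wrist_force: [0.1, -2.5, 2.3]
gripper_width: -0.001
```

Call:
send_rows(series=[[[0,-1,8.4,0.05,0,0,0],[0,-1,8.4,0.05,0,0,0],[0,-1,8.4,0.05,0,0,0]]])

```text
time: 16.88
eef_pos: [0.5757, 0.2197, 0.163]
tool_rot: [[-0.969, 0.244, 0.045], [0.248, 0.953, 0.175], [0.0, 0.181, -0.983]]
wrist_force: [-0.5, -2.2, 2.0]
gripper_width: -0.002
```

```bash
python3 ang.py
python3 - <<'E'
from h import *
o=[]
for n,(y,x,w) in(("scene",(130,265,130)),("top",(150,140,170))):
    c=camera(n);o.append(cv2.resize(cv2.convertScaleAbs(c["image"][y:y+150,x:x+w],alpha=1.8),None,fx=2.66,fy=2.66,interpolation=cv2.INTER_CUBIC))
cv2.imwrite("pics/mid.png",np.hstack(o))
E
```

```text
tip x -0.0007529711552098431 y,z 0.16705492356759127 0.03753219700928276 arm angle est 0.13328068361686873 radius 0.1712191966472141 tool tilt 0.18192613324938825 [-0.5 -2.2  2. ]
```

View pics/mid.png

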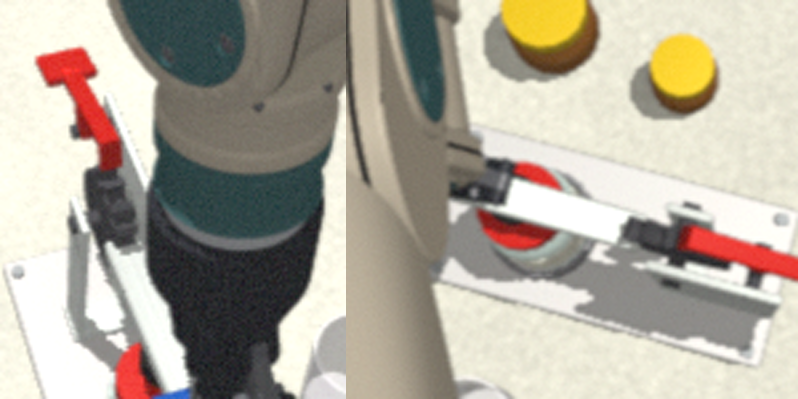

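The arm bar is following down under the fingers and the pawl is still released. I'll finish to the stop in smaller steps.

Call:
send_rows(series=[[[0,-0.8,6,0.035,0,0,0],[0,-0.8,6,0.035,0,0,0],[0,-0.8,6,0.035,0,0,0],[0,0,0,0,0,0,0]]])

```text
time: 17.48
eef_pos: [0.576, 0.2219, 0.1444]
tool_rot: [[-0.969, 0.246, 0.019], [0.246, 0.966, 0.077], [0.001, 0.079, -0.997]]
wrist_force: [-0.2, 0.8, -0.0]
gripper_width: -0.001
```

Call:
send_rows(series=[[[0,0,2,0.01,0,0,0],[0,0,2,0.01,0,0,0],[0,0,0,0,0,0,0]]])

```text
time: 17.85
eef_pos: [0.5762, 0.2215, 0.1413]
tool_rot: [[-0.969, 0.247, 0.015], [0.247, 0.967, 0.058], [-0.0, 0.06, -0.998]]
wrist_force: [-0.7, -0.7, 1.5]
gripper_width: 0.001
```

```bash
python3 ang.py
```

```text
tip x -0.0007953741192372847 y,z 0.17261919466851755 0.01620170553920519 arm angle est 0.006959381845007537 radius 0.17337785795881397 tool tilt 0.0598233160401184 [-0.7 -0.7  1.5]
```

Call:
send_rows(series=[[[0,0,2,0,0,0,0],[0,0,2,0,0,0,0],[0,0,0,0,0,0,0]]])

```text
time: 18.23
eef_pos: [0.5764, 0.2217, 0.139]
tool_rot: [[-0.969, 0.247, 0.016], [0.247, 0.967, 0.058], [-0.001, 0.061, -0.998]]
wrist_force: [-2.8, -1.5, 9.1]
gripper_width: 0.001
```

Call:
send_rows(series=[[[0,0,2,0,0,0,0],[0,0,0,0,0,0,0]]])

```text
time: 18.48
eef_pos: [0.5765, 0.2218, 0.1389]
tool_rot: [[-0.969, 0.247, 0.017], [0.247, 0.967, 0.058], [-0.002, 0.061, -0.998]]
wrist_force: [-6.2, -2.9, 16.2]
gripper_width: -0.0
```

The stop is reached: z holds at 139 mm while the force rises to 16 N, and the tip height of 169 mm matches the level pad's 170 mm. I'll hold briefly, then retreat.

Call:
send_rows(series=[[[0,0,1,0,0,0,0],[0,0,0,0,0,0,0],[0,0,0,0,0,0,0],[0,0,-10,0,0,0,0],[0,0,-40,0,0,0,0],[0,0,-50,0,0,0,0],[0,0,-50,0,0,0,0],[0,0,-50,0,0,0,0],[0,0,0,0,0,0,0]]])

```text
time: 19.6
eef_pos: [0.576, 0.2108, 0.3393]
tool_rot: [[-0.969, 0.246, 0.025], [0.247, 0.967, 0.06], [-0.009, 0.065, -0.998]]
wrist_force: [0.8, 0.4, -0.3]
gripper_width: -0.002
```

Call:
send_rows(series=[[[20,40,0,0,0,0,0],[20,40,0,0,0,0,0],[20,40,0,0,0,0,0],[20,40,0,0,0,0,0],[20,40,0,0,0,0,0],[20,40,0,0,0,0,0],[0,0,0,0,0,0,0],[0,0,0,0,0,0,0]]])

```text
time: 20.6
eef_pos: [0.5158, 0.4716, 0.3467]
tool_rot: [[-0.969, 0.247, 0.013], [0.247, 0.967, 0.056], [0.001, 0.058, -0.998]]
wrist_force: [0.4, 0.5, 0.2]
gripper_width: 0.001
```

Run:
```python
from h import *
s=np.load("st.npy");o=[];r=read_state();print(r["eef_pos"],r["wrist_force"].round(1))
for n,(y,x,w) in(("scene",(130,230,200)),("top",(110,140,200))):
    c=camera(n);k=2;im=cv2.resize(cv2.convertScaleAbs(c["image"][y:y+240,x:x+w],alpha=1.6),None,fx=k,fy=k,interpolation=cv2.INTER_CUBIC)
    Q=[[arm(0,.168+b,.015,a) for a,b in((.025,-.022),(.025,.022),(-.025,.022),(-.025,-.022))],[tab(.3,a,b) for a,b in((.018,-.017),(.018,.017),(-.018,.017),(-.018,-.017))]]
    for q in Q: cv2.polylines(im,[np.round((proj(c,W(s,np.array(q)))-[x,y]+.5)*k).astype(np.int32)],True,(0,255,0),1)
    o.append(im)
cv2.imwrite("pics/end.png",np.hstack(o))
```

```text
[0.5158382  0.47164969 0.34666199] [0.4 0.5 0.2]
```

View pics/end.png

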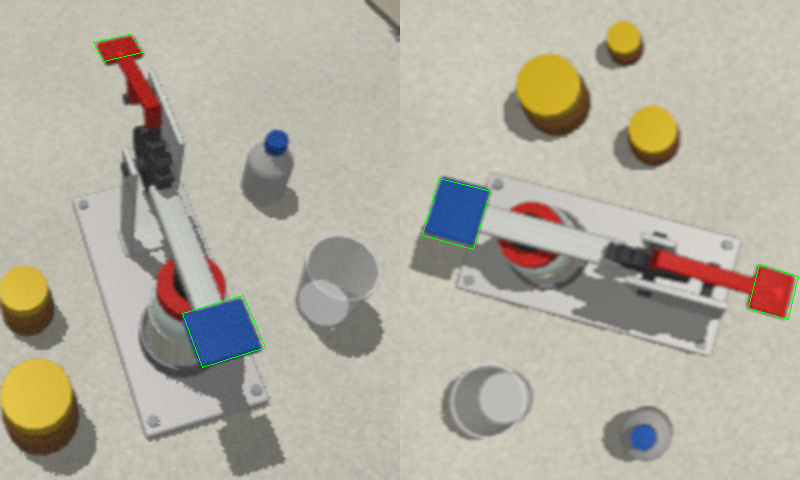

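The pad matches the θ=0 outline in both views, and the tab matches the released outline at 0.3. All the vessels are standing in place and the robot is clear, so I'm handing in.

```bash
python3 -c "
from workcell import sign_off
print(sign_off())"
```

```text
the job is handed in; nothing more can be done
None
```

I pressed the red pawl tab down about 14 mm to its stop. I then pushed the hold-down arm by its blue pad, following the arc about the hinge, until it was fully down. I backed the robot clear and handed the job in at about 20.6 s; no verdict was reported.

**Final checks:**
- **Arm and pawl:** In both cameras the pad lay on the outline for the arm level (0 rad) and the tab on the outline for the pawl fully released (0.3 rad). At each stop the tool stopped moving while the force rose, to about 24 N on the tab and 16 N or slightly more on the pad.
- **Vessels:** The culture bottle, reagent bottle, beaker and sample jar all looked upright and in place. I judged this by eye and did not measure their positions.
- **Robot:** Nothing was touching it at the end; the wrist force was about 0.5 N, which is sensor noise.

**What disagreed:**
- **Fingertip position:** The fingertips end about 30 mm short of the reported TCP, contrary to the description. I noticed this in the camera view, confirmed it by touching the tab, and corrected for it.
- **Pad contact:** The finger met the pad about 5 mm later than my fit predicted. It still reached the arm's stop at about the expected height (169 mm against 170 mm).

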